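# Fit the carrying handle and dock the vial carrier

### The arm

A 6-joint arm with a two-finger parallel gripper is mounted at the origin on a cart in front of the work surface, level with it; the furniture and walls round the work are solid. World frame = base frame: x ahead of the robot, y to its left, z up, the work surface at z = 0. Lengths are in mm, angles in degrees, forces in N, time in s.
With the tool pointing down it reaches from about 300 to 850 mm from the base axis. Payload 4.2 kg.
Tool frame: the origin (TCP) lies midway between the tips of the shut fingers; the grasp point (between the pads) lies 19 mm behind it (env.grasp_offset is the distance from the TCP to the grasp point, in mm); z points along the fingers, y is the line along which they close (so a half turn about z gives the same grasp; the last joint's range is limited). The gripper opens to 91 mm and grips with 3 to 60 N. Pads are 32 mm wide; open, the fingers measure 118 mm over their backs; the gripper's body (76 mm by 178 mm) begins 60 mm behind the grasp point.
Start: joints at [-77.693, 18.312, 89.639, -0, 72.044, -1.146], TCP at [133.775, -559.238, 213.976] pointing down, gripper open.
Joint ranges: [-177.97, 177.97], [-48.28, 115.42], [12.27, 149.76], [-77.06, 257.06], [2.81, 150.46], [-146.56, 146.56]. Speed limits (degrees/s): [147.25, 147.25, 180, 180, 180, 180].

### API

Orientations are given as [roll, pitch, yaw] about the fixed x, y, z axes, in that order (R = Rz(yaw) Ry(pitch) Rx(roll)).
In Python, from workcell import env, optics gives the robot as it stands. The module is installed in compiled form; this text tells all that it offers.
- The arm moves only by the tool send_rows, never from a script. Its argument "targets" is a list that holds one entry, the list of rows, each a list of 7 numbers: the turn, a rotation vector about the world's x, y, z scaled (see below), then the shift along the world's x, y, z scaled (see below), then the closure, from -1 (fully open) to 1 (shut). In form: [[[rx, ry, rz, x, y, z, gripper], ...]]. A call has 1 to 12 rows; each row shifts and turns the commanded pose from where the row before left it; what a row does not reach is not made up. The controller multiplies each number of a shift by 0.2 m and each number of a turn by pi/2 rad. A row lasts 1/10 s, in which the tool goes at most 50 mm and 8.59 degrees, less where a joint would pass 70% of its speed; a pose out of reach is approached as far as the arm can. A call with a number of a shift or a turn outside -1 to 1 is refused whole. A call with a gripper value outside its range is refused whole. The fingers move at their own pace and stop on an object; "grip_force" is the grip in N (left out, the last holds). Time passes only in rows, so rows that do not move let the fingers close. It gives the time, the measured TCP pose, the force, the opening and the grip force at its end, in the units of the state.
- env.state(): the state, without advancing time (a new reading comes with each control period).
- optics.grab_frame(name): name is "scene" or "top" or "wrist"; returns (picture, depth): 384x512x3 uint8, red, green, blue; 384x512 float32, mm along the optical axis (not along the pixel's ray), 0 where there is no reading.
- optics.camera_info(name): a dict with "camera_matrix" (3x3 intrinsics, pixels), "k1" (the pictures are not rectified: a ray, as slopes to the right and down, at radius r is drawn at 1 + k1 r^2 times it, then the intrinsics apply), "R" (3x3) and "t" (3): a world point X has camera coordinates R X + t; the wrist camera has in their place "mount" (4x4, takes a point from camera to tool coordinates, whose origin is the TCP and whose axes are the flange's). Camera axes: x right, y down, z forward; pixel columns grow to the right and rows downward; lengths in mm; the calibration is good to about 2 mm. A picture is of the moment at which its call begins: read the wrist's pose just before it. camera_info takes no time and is no camera call.
- env.job_done(): hands the job in; it is judged then, once.
Trained networks look in the newest picture that a camera, given by its name, has taken for a name from the list of things; names that differ only in an ending like _2 or _b are one class to them, and where a whole thing is asked for, a point or a joint stands for the part that bears it (a point fixed in the world has none). Each returns a list of dicts, best first, with "conf" (0 to 1); they miss things now and then, are a little off and sometimes report something else, mostly with a low value. They report only what shows in the picture. A call takes as long as a camera call. They do not tell look-alikes from the thing itself.
- optics.silhouettes(camera, name): "mask" (384x512 bool, what is visible of it) and "at" ([column, row] in pixels, amid what is visible of it).
- optics.place_of(camera, name): "at" ([column, row] in pixels: a listed point, or the origin of a listed thing).
The state is a dict: "time_s": time; "qpos": joint angles; "qvel": joint speeds; "effort": joint torques, N m; "ee_pos": TCP position; "ee_rot": TCP orientation; "force": force on the tool from outside, world axes, zero at the start; "torque": the same for the moment, N m; "gripper_width": finger opening in mm; "gripper_force": force on a finger pad.
Only numpy, scipy, OpenCV 4.12 (cv2) and the standard library are available. Lean on these libraries where they do the work, as an engineer would, in place of code of your own. Each camera call takes 0.05 s, during which the arm holds its last target. There are 200 camera calls.

### The job

Take the orange handle from its stand, put its tapered square shank into the matching socket in the middle of the vial carrier, and tap or press it down until its collar sits flush on the socket and friction alone holds it. Then use that handle to bring the carrier, clear of everything in between, to the open front of the dock and slide it in fully home against the back, with the four vials still standing in their wells. Move the carrier only by its handle, and leave the black handle and all the other things where they stand.

Things in the scene. Friction and masses are not known exactly. Their poses are not given: they have to be found in the camera images.
- tapered_handle_center (a point): Carrying handle to use, upright: orange square grip 26 x 26 x 66 mm with black grooves, under it a steel collar 40 x 40 x 8 mm and a tapered shank. 0.12 kg. Point: centre of the orange grip, 33 mm below the handle's top, 41 mm above the collar's underside. z up; x, y square to the grip's faces. Starts hanging by its collar in either bore of the stand.
- handle_shoulder (a point): Centre of the underside of the orange handle's collar. From here down goes its steel shank: 34 mm long, square, 25 mm wide at the collar and 15.5 mm at the tip, faces parallel to the grip's; it looks the same every quarter turn. Axes as the handle's. Lies on socket_mouth when the handle is fully home.
- straight_handle: Bystander: black handle of the same size in the stand's other bore, with a straight round shank that does not belong in the socket. Origin at the shank's tip, z up.
- stand_top (a point): Centre of the top face of the grey handle stand, a fixed block 150 (its x) x 60 (its y) x 45 mm high. Its two bores, 31 mm square and 38 mm deep, lie 40 mm either side of the centre along its x.
- carrier_base (a point): Vial carrier, loose on the worktop: aluminium base plate 120 (its x) x 130 (its y) x 8 mm; on it a blue deck 112 x 104 mm reaching 26 mm up, in the middle a dark socket tower 50 x 50 mm reaching 49 mm up. About 0.37 kg with vials. Point: centre of its underside; z up. It slides into the dock along its x, either end first. Wells at x +-40, y +-33 mm.
- socket_mouth (a point): Centre of the top of the socket tower; axes as the carrier's, opening 30 mm square along them. Inside, four sprung brass jaws match the shank's taper: they meet it about 12 mm short of home, resist with a push growing to 10 to 20 N at home (collar on the tower's top), then hold by friction against a pull of 5 N or more, so that the loaded carrier can be lifted level by the handle.
- dock_home (a point): Dock, fixed: two side rails 135 mm apart (2.5 mm free each side of the carrier), a white back wall 48 mm high, open at front and top, no floor plate. Point: on the worktop where carrier_base lies when fully home; x points the way in, square to the back wall, whose face is 60.5 mm beyond the point; z up.
- dock_entry (a point): Middle of the dock's open front on the worktop, 80 mm before dock_home along its x; same axes. Splayed guides, 20 mm high, are about 160 mm apart here and narrow to the rails, which begin 29 mm further in. Grey lips on the rails, underside 15 mm and top 21 mm up, inner edges 114 mm apart, cover the base plate's edges: it goes in under them by sliding, not from above.
- vial_0_center (a point): Glass vial with black screw cap, 23 mm across, 56 mm high, standing in a well of the carrier (18 mm deep), its foot 8 mm above the carrier's underside and its top 64 mm above. The point is its centre, half-way up; z up.
- vial_1_center (a point): Glass vial with white screw cap, 23 mm across, 56 mm high, standing in a well of the carrier (18 mm deep), its foot 8 mm above the carrier's underside and its top 64 mm above. The point is its centre, half-way up; z up.
- vial_2_center (a point): Glass vial with black screw cap, 23 mm across, 56 mm high, standing in a well of the carrier (18 mm deep), its foot 8 mm above the carrier's underside and its top 64 mm above. The point is its centre, half-way up; z up.
- vial_3_center (a point): Glass vial with white screw cap, 23 mm across, 56 mm high, standing in a well of the carrier (18 mm deep), its foot 8 mm above the carrier's underside and its top 64 mm above. The point is its centre, half-way up; z up.
- power_brick: Bystander: black power adapter 98 (x) x 48 x 31 mm high, lying between the carrier and the dock's entrance. Origin at the centre of its underside.
- wash_bottle: Bystander: white wash bottle with red cap, 68 mm across, 197 mm high, nozzle to one side. Origin on its underside.
- mug: Bystander: white mug, 86 mm across, 98 mm high, with a handle. Origin on its underside.
- lab_timer: Bystander: white bench timer 66 x 66 x 20 mm. Origin at the centre of its underside.
- pen_pot: Bystander: white pot with pens, 88 mm across, 168 mm high. Origin on its underside.
Things that resemble listed ones, but are neither listed nor needed, are in the scene too. Leave any green look-alike of the part that bears dock_home alone.

How it is judged:
By the outcome, as a careful person would: the job done as asked, in the order asked, and still so for the second after the job is handed in, with the robot touching nothing.
It also fails if it takes over 67 s, if anything falls off the work surface, if the arm or the gripper's body presses on something with over 40 N, if the wrist force passes 120 N, or if a joint passes its speed limit or range.

## Working session

There is one attempt and no reset: what is moved stays moved. The work goes in short steps, Python scripts to look and compute and a tool call to move; the robot and the scene stay as the last step left them, time stands still between calls to the robot, and variables do not carry over. Pictures are saved under pics/ and viewed, at most 10 in all, crops included, and the job is handed in when it is done.

Besides the shell and the picture viewer there is one more tool, called after "Call:" by a JSON object that holds its "api" and its "payload". send_rows: Moves the arm, as the interface text tells. Its arguments: {"type":"object","properties":{"targets":{"type":"array"},"grip_force":{"type":"number"}},"required":["targets"]}

```bash
mkdir -p pics
cat > h.py <<'E'
import numpy as np, cv2
from workcell import env, optics
from scipy.spatial.transform import Rotation as Ro
def grab(n):
    s=env.state(); im,d=optics.grab_frame(n); return s,im,d
def cam(n,s):
    c=optics.camera_info(n); K=np.array(c["camera_matrix"]); k1=c["k1"]
    if n=="wrist":
        M=np.array(c["mount"]); Rt=Ro.from_euler('xyz',s["ee_rot"],degrees=True).as_matrix()
        A=Rt@M[:3,:3]; o=Rt@M[:3,3]+np.array(s["ee_pos"])
    else:
        R=np.array(c["R"]); A=R.T; o=-R.T@np.array(c["t"])
    return K,k1,A,o
def rays(n,s,px):
    K,k1,A,o=cam(n,s); px=np.asarray(px,float).reshape(-1,2)
    v=cv2.undistortPoints(px.reshape(-1,1,2),K,np.array([k1,0,0,0,0.])).reshape(-1,2)
    return o,(np.c_[v,np.ones(len(v))])@A.T
def onz(n,s,px,z):
    o,d=rays(n,s,px); return o+d*((z-o[2])/d[:,2])[:,None]
def cloud(n,s,d):
    v,u=np.mgrid[0:384,0:512]; o,r=rays(n,s,np.c_[u.ravel(),v.ravel()])
    P=(o+r*d.reshape(-1,1)).reshape(384,512,3); P[d==0]=np.nan; return P
def proj(n,s,X):
    K,k1,A,o=cam(n,s); c=(np.asarray(X,float).reshape(-1,3)-o)@A
    v=c[:,:2]/c[:,2:]; r2=(v**2).sum(1,keepdims=True); v=v*(1+k1*r2)
    return v@K[:2,:2].T+K[:2,2]
def save(f,im): cv2.imwrite("pics/"+f,im[:,:,::-1])
E
python3 - <<'E'
from h import *
ims=[]
names="tapered_handle_center handle_shoulder straight_handle stand_top carrier_base socket_mouth dock_home dock_entry power_brick wash_bottle mug lab_timer pen_pot vial_0_center vial_1_center".split()
zs=dict(tapered_handle_center=78,handle_shoulder=45,straight_handle=19,stand_top=45,socket_mouth=49,vial_0_center=36,vial_1_center=36)
for n in("scene","top"):
    s,im,d=grab(n); ims.append(im); P=cloud(n,s,d); np.savez(n+".npz",im=im,d=d,P=P)
    K,k1,A,o=cam(n,s); print(n,o.round(),A[:,2].round(2))
    for k in names:
        for r in optics.place_of(n,k)[:4]:
            if r["conf"]>.2: print(k,round(r["conf"],2),np.round(r["at"]),onz(n,s,r["at"],zs.get(k,0)).round(0)[0])
save("a.png",ims[0]); save("b.png",ims[1])
print(env.state(),env.grasp_offset)
E
```

```text
scene [-61. 629. 955.] [ 0.48 -0.57 -0.67]
tapered_handle_center 0.74 [211. 279.] [427. 255.  78.]
handle_shoulder 0.64 [214. 287.] [420. 254.  45.]
straight_handle 0.77 [197. 276.] [499. 251.  19.]
stand_top 0.75 [203. 278.] [465. 255.  45.]
carrier_base 0.65 [291. 184.] [ 546. -304.    0.]
socket_mouth 0.76 [297. 177.] [ 522. -304.   49.]
dock_home 0.61 [204. 235.] [618. 110.   0.]
dock_home 0.56 [203. 276.] [495. 230.   0.]
dock_entry 0.69 [208. 279.] [479. 228.   0.]
power_brick 0.57 [282. 223.] [ 444. -111.    0.]
power_brick 0.44 [296. 178.] [ 553. -345.    0.]
wash_bottle 0.56 [246. 193.] [ 649. -145.    0.]
mug 0.63 [224. 179.] [ 773. -149.    0.]
lab_timer 0.54 [325. 164.] [ 510. -499.    0.]
pen_pot 0.94 [140. 250.] [732. 293.   0.]
vial_0_center 0.55 [308. 179.] [ 488. -332.   36.]
vial_0_center 0.24 [210. 280.] [449. 241.  36.]
vial_1_center 0.53 [295. 186.] [ 506. -268.   36.]
top [ 291. -100. 1453.] [ 0.17  0.02 -0.99]
tapered_handle_center 0.71 [152. 210.] [422. 269.  78.]
handle_shoulder 0.6 [156. 210.] [426. 266.  45.]
straight_handle 0.71 [162. 191.] [497. 250.  19.
[... 788 characters left out ...]
[ 746. -148.   36.]
{'time_s': 1.6, 'qpos': array([-7.76931370e+01,  1.83117565e+01,  8.96398632e+01,  1.62171195e-03,
        7.20416635e+01, -1.14494595e+00]), 'qvel': array([ 0.03786165, -0.00464638,  0.05448938,  0.06375203, -0.0789555 ,
       -0.04208691]), 'effort': array([-3.77443375e-04, -4.12342072e+01, -2.32227749e+01,  7.26135797e-02,
        3.76651750e-02,  1.20972928e-06]), 'ee_pos': array([ 133.78463401, -559.24314742,  213.97150739]), 'ee_rot': array([ 1.79993254e+02, -1.40824177e-03,  1.34513091e+01]), 'force': array([0.02753996, 0.43755641, 0.40169604]), 'torque': array([-0.01641527,  0.02925162, -0.00402445]), 'gripper_force': 0.0, 'gripper_width': 90.79549682706119} 18.8
```

Run:
```python
import cv2
a=cv2.imread("pics/a.png")[130:330,90:370];b=cv2.imread("pics/b.png")[95:275,120:390]
cv2.imwrite("pics/a2.png",cv2.resize(a,(784,560),interpolation=3));cv2.imwrite("pics/b2.png",cv2.resize(b,(800,533),interpolation=3))
```

```text
(no output)
```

View pics/a2.png

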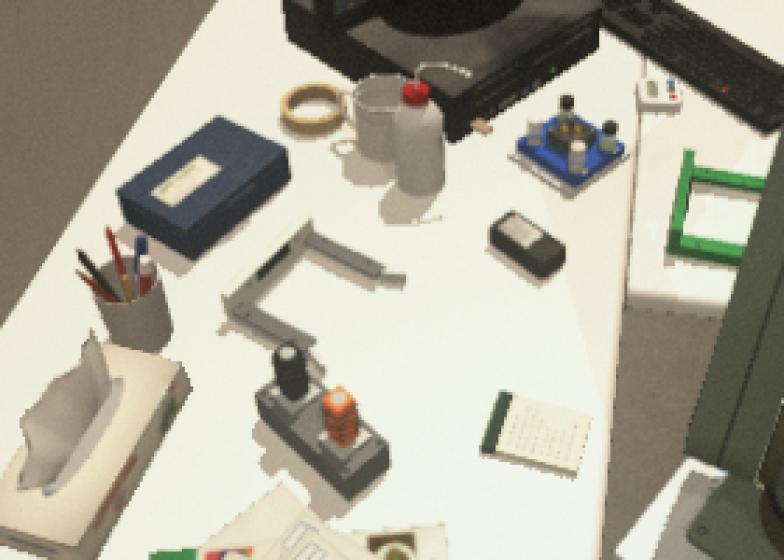

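View pics/b2.png

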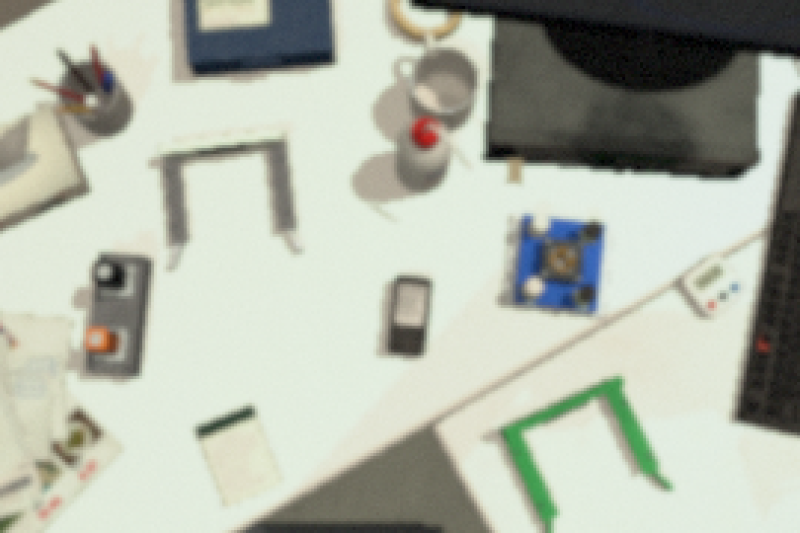

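The scene view shows the orange handle in the stand's near bore (crop px 340,415), the black one next to it (290,370), the grey dock (300,270) and the carrier (575,145) with the power brick between them. The top view agrees: grey dock at (230,190) opening towards the robot, and the green look-alike lower right.

Run:
```python
from h import *
print(np.array(optics.camera_info("wrist")["mount"]).round(3), optics.camera_info("wrist")["camera_matrix"])
for n in("top","scene"):
    z=np.load(n+".npz"); P=z["P"]; 
    def f(c,r,lo,hi):
        m=(np.abs(P[...,0]-c[0])<r[0])&(np.abs(P[...,1]-c[1])<r[1])&(P[...,2]>lo)&(P[...,2]<hi)
        q=P[m]; 
        if len(q)<5: print(len(q)); return
        print(n,c,len(q),"med",np.median(q,0).round(),"rect",[np.round(v,1) for v in cv2.minAreaRect(q[:,:2].astype(np.float32))])
    f((660,115),(60,110),38,60); f((610,115),(100,110),10,30); f((460,258),(90,60),35,50); f((422,265),(40,40),95,130); f((497,250),(40,40),95,130); f((535,-295),(90,90),18,34); f((535,-295),(40,40),42,56); f((535,-295),(90,90),56,75); f((460,-106),(80,60),15,45); f((641,-131),(50,60),100,230)
```

```text
[[-1.00000e-03 -9.58000e-01 -2.86000e-01  8.08460e+01]
 [ 1.00000e+00 -1.00000e-03 -0.00000e+00  1.63000e-01]
 [ 0.00000e+00 -2.86000e-01  9.58000e-01 -1.69846e+02]
 [ 0.00000e+00  0.00000e+00  0.00000e+00  1.00000e+00]] [[303.1513116    0.         256.61426962]
 [  0.         303.1513116  189.26232638]
 [  0.           0.           1.        ]]
top (660, 115) 188 med [678. 133.  48.] rect [array([678.6, 133. ]), array([ 18.1, 156.3]), np.float64(8.1)]
top (610, 115) 445 med [618. 150.  22.] rect [array([605.3, 116.9]), array([163.2, 231.8]), np.float64(7.0)]
top (460, 258) 388 med [457. 247.  46.] rect [array([458.9, 255. ]), array([ 64.5, 150.9]), np.float64(85.4)]
top (422, 265) 70 med [419. 255. 119.] rect [array([419.1, 258.1]), array([26.9, 26.7]), np.float64(87.2)]
top (497, 250) 73 med [498. 249. 118.] rect [array([499.2, 252.6]), array([27.2, 27. ]), np.float64(84.4)]
top (535, -295) 488 med [ 531. -294.   27.] rect [array([ 532.9, -295.5]), array([105. , 113.2]), np.float64(83.7)]
top (535, -295) 153 med [ 535. -295.   49.] rect [array([ 545.1, -290.6]), array([76.5, 76.1])
[... 802 characters left out ...]
0.6)]
scene (497, 250) 108 med [495. 254. 117.] rect [array([500.3, 250.9]), array([25. , 27.8]), np.float64(88.9)]
scene (535, -295) 304 med [ 521. -273.   25.] rect [array([ 534.8, -296.7]), array([107.1, 116.2]), np.float64(84.5)]
scene (535, -295) 120 med [ 545. -298.   47.] rect [array([ 537.4, -296.2]), array([72.9, 72.6]), np.float64(89.5)]
scene (535, -295) 84 med [ 534. -278.   62.] rect [array([ 533.1, -297.4]), array([ 85.8, 101.1]), np.float64(83.0)]
scene (460, -106) 327 med [ 460. -103.   29.] rect [array([ 464.7, -108.7]), array([48.8, 98.1]), np.float64(84.6)]
scene (641, -131) 296 med [ 651. -114.  129.] rect [array([ 648.2, -135.8]), array([101. ,  47.3]), np.float64(68.6)]
```

Call:
{"api": "send_rows", "payload": {"targets": [[[0, 0, -0.0216, 0.163, 0.13, 0.01, -1], [0, 0, -0.0216, 0.163, 0.13, 0.01, -1], [0, 0, -0.0216, 0.163, 0.13, 0.01, -1], [0, 0, -0.0216, 0.163, 0.13, 0.01, -1], [0, 0, -0.0216, 0.163, 0.13, 0.01, -1], [0, 0, -0.0216, 0.163, 0.13, 0.01, -1], [0, 0, -0.0216, 0.163, 0.13, 0.01, -1], [0, 0, -0.0216, 0.163, 0.13, 0.01, -1], [0, 0, -0.0216, 0.163, 0.13, 0.01, -1], [0, 0, -0.0216, 0.163, 0.13, 0.01, -1], [0, 0, 0, 0, 0, 0, -1], [0, 0, 0, 0, 0, 0, -1]]]}}

```text
time_s: 2.8
ee_pos: [460.0, -298.8, 233.8]
ee_rot: [180.0, 0.0, -5.9]
force: [0.3, 0.3, -0.5]
gripper_width: 91.4
gripper_force: 0.0
```

```bash
cat >> h.py <<'E'
def rect(P,c,r,lo,hi,tag=""):
    m=(np.abs(P[...,0]-c[0])<r[0])&(np.abs(P[...,1]-c[1])<r[1])&(P[...,2]>lo)&(P[...,2]<hi)
    q=P[m]
    if len(q)<8: print(tag,len(q)); return
    print(tag,len(q),"zmed",np.median(q[:,2]).round(1),"rect",[np.round(v,1) for v in cv2.minAreaRect(q[:,:2].astype(np.float32))])
E
python3 - <<'E'
from h import *
s,im,d=grab("wrist"); save("w1.png",im); P=cloud("wrist",s,d); np.savez("w1.npz",im=im,d=d,P=P)
print(s["time_s"],s["ee_pos"],s["ee_rot"])
for c,r,lo,hi,t in [((533,-295),(75,75),3,13,"plate"),((533,-295),(80,80),20,30,"deck"),((533,-295),(40,40),45,53,"tower"),((533,-295),(80,80),60,68,"vials")]: rect(P,c,r,lo,hi,t)
for k,z in (("socket_mouth",49),("carrier_base",0),("vial_0_center",36),("vial_1_center",36)):
    for r in optics.place_of("wrist",k)[:4]: print(k,round(r["conf"],2),np.round(r["at"]),onz("wrist",s,r["at"],z)[0].round(1))
T=np.load("top.npz")["P"]
for x0 in range(560,760,20):
    m=(T[...,0]>x0)&(T[...,0]<x0+20)&(T[...,1]>-400)&(T[...,1]<-190); print(x0,np.nanmax(T[...,2][m]).round() if m.any() else None,end="; ")
E
```

```text
2.8 [ 460.03495553 -298.77662821  233.83016935] [ 1.79973070e+02  3.85491743e-02 -5.85009699e+00]
plate 2191 zmed 7.1 rect [array([ 534.7, -298.4]), array([130.7, 119.5]), np.float64(84.1)]
deck 4693 zmed 25.2 rect [array([ 534.5, -298.4]), array([104.4, 112.8]), np.float64(83.8)]
tower 1442 zmed 48.0 rect [array([ 534. , -294.7]), array([77.6, 77.6]), np.float64(88.1)]
vials 1254 zmed 63.1 rect [array([ 534.7, -298.6]), array([ 86.4, 100.6]), np.float64(83.9)]
socket_mouth 0.75 [247. 109.] [ 530.5 -295.6   49. ]
carrier_base 0.7 [279.  68.] [ 574.  -339.1    0. ]
carrier_base 0.69 [249. 108.] [ 530.6 -296.5    0. ]
vial_0_center 0.64 [280. 136.] [ 494.6 -330.7   36. ]
vial_0_center 0.31 [401. 107.] [ 513.6 -475.2   36. ]
vial_1_center 0.79 [223. 140.] [ 497.6 -262.4   36. ]
560 74.0; 580 71.0; 600 11.0; 620 41.0; 640 101.0; 660 105.0; 680 106.0; 700 106.0; 720 524.0; 740 529.0;
```

Call:
{"api": "send_rows", "payload": {"targets": [[[0, 0, 0.0065, 0.035, 0.2045, 0.015, -1], [0, 0, 0.0065, 0.035, 0.2045, 0.015, -1], [0, 0, 0.0065, 0.035, 0.2045, 0.015, -1], [0, 0, 0.0065, 0.035, 0.2045, 0.015, -1], [0, 0, 0.0065, 0.035, 0.2045, 0.015, -1], [0, 0, 0.0065, 0.035, 0.2045, 0.015, -1], [0, 0, 0.0065, 0.035, 0.2045, 0.015, -1], [0, 0, 0.0065, 0.035, 0.2045, 0.015, -1], [0, 0, 0.0065, 0.035, 0.2045, 0.015, -1], [0, 0, 0.0065, 0.035, 0.2045, 0.015, -1], [0, 0, 0, 0, 0, 0, -1], [0, 0, 0, 0, 0, 0, -1]]]}}

```text
time_s: 4.25
ee_pos: [529.6, 109.4, 263.8]
ee_rot: [179.9, 0.0, -0.1]
force: [-0.5, -0.2, 1.1]
gripper_width: 91.5
gripper_force: 0.0
```

Run:
```python
from h import *
s,im,d=grab("wrist"); save("w2.png",im); P=cloud("wrist",s,d); np.savez("w2.npz",im=im,d=d,P=P)
print(s["time_s"],s["ee_pos"],s["ee_rot"])
rect(P,(675,130),(45,110),42,52,"wall"); rect(P,(600,115),(120,120),17,25,"lips"); 
for sg,n in ((1,"L"),(-1,"R")):
    a=np.deg2rad(8); ex=np.array([np.cos(a),np.sin(a)]); ey=np.array([-ex[1],ex[0]])
    q=P.reshape(-1,3); q=q[np.isfinite(q).all(1)]; uv=(q[:,:2]-[616,120])@np.c_[ex,ey]
    m=(q[:,2]>17)&(q[:,2]<25)&(uv[:,0]>-30)&(uv[:,0]<50)&(sg*uv[:,1]>40)&(sg*uv[:,1]<90)
    w=uv[m]; print(n,m.sum(), [round(v,1) for v in np.percentile(w[:,1],[0,2,50,98,100])] if m.any() else "")
    # inner edge by bins
    for u in range(-30,50,20):
        k=w[(w[:,0]>u)&(w[:,0]<u+20),1]; print(u,len(k),(np.percentile(sg*k,2)*sg).round(1) if len(k) else "",end="; ")
    print()
m=(np.abs(uv[:,1])<45)&(uv[:,0]>30)&(uv[:,0]<90)&(q[:,2]>8)&(q[:,2]<44)
for v in range(-45,45,15):
    k=uv[m&(uv[:,1]>v)&(uv[:,1]<v+15),0]; print("face",v,len(k),np.median(k).round(1) if len(k) else "")
```

```text
4.25 [529.64481312 109.39432639 263.82700199] [ 1.79948135e+02  2.33819001e-02 -1.03042394e-01]
wall 1999 zmed 46.8 rect [array([680.5, 130.8]), array([ 16.9, 160. ]), np.float64(8.2)]
lips 3550 zmed 20.0 rect [array([586.3, 138.4]), array([178.1, 205.8]), np.float64(9.9)]
L 1147 [np.float64(58.7), np.float64(59.1), np.float64(70.1), np.float64(81.3), np.float64(82.0)]
-30 269 58.9; -10 277 59.0; 10 293 59.0; 30 308 59.2; 
R 1186 [np.float64(-78.3), np.float64(-77.6), np.float64(-66.4), np.float64(-55.4), np.float64(-55.0)]
-30 276 -55.5; -10 288 -55.7; 10 305 -55.4; 30 317 -55.3; 
face -45 66 59.7
face -30 52 57.6
face -15 46 57.4
face 0 52 57.4
face 15 53 57.4
face 30 58 59.6
```

View pics/w2.png

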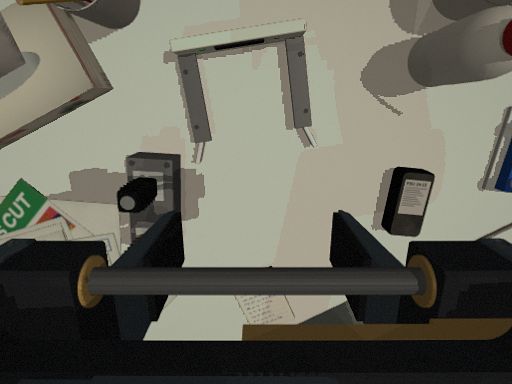

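The wrist view shows the dock's back wall (240,38), rails and lips (190,95) and (298,82), the black handle (135,190) and the power brick (407,200). The depth fit gives dock home ≈ (612.6, 121.3), yaw 8.1°.

Call:
{"api": "send_rows", "payload": {"targets": [[[0, 0, -0.01, -0.13, 0.148, -0.044, -1], [0, 0, -0.01, -0.13, 0.148, -0.044, -1], [0, 0, -0.01, -0.13, 0.148, -0.044, -1], [0, 0, -0.01, -0.13, 0.148, -0.044, -1], [0, 0, -0.01, -0.13, 0.148, -0.044, -1], [0, 0, 0, 0, 0, 0, -1], [0, 0, 0, 0, 0, 0, -1]]]}}

```text
time_s: 5.0
ee_pos: [399.9, 256.6, 220.1]
ee_rot: [180.0, -0.0, -4.6]
force: [0.8, -0.2, 0.2]
gripper_width: 91.4
gripper_force: 0.0
```

Run:
```python
from h import *
s,im,d=grab("wrist"); save("w3.png",im); P=cloud("wrist",s,d)
print(s["time_s"],s["ee_pos"],s["ee_rot"])
rect(P,(420,257),(35,35),112,124,"grip top"); rect(P,(420,257),(38,38),49,58,"collar"); rect(P,(459,254),(90,60),40,48,"stand"); rect(P,(499,252),(35,35),110,124,"black")
rect(P,(420,257),(35,35),75,124,"grip")
for r in optics.silhouettes("wrist","tapered_handle_center")[:2]:
    m=r["mask"]; q=P[m]; t=q[(q[:,2]>112)]; print(r["conf"],np.round(r["at"]),m.sum(),t[:,:2].mean(0), cv2.minAreaRect(t[:,:2].astype(np.float32)))
```

```text
5.0 [399.87591063 256.63062025 220.08203407] [ 1.79953774e+02 -2.80117680e-02 -4.64574666e+00]
grip top 757 zmed 117.8 rect [array([421.6, 257.4]), array([25.2, 25.9]), np.float64(84.4)]
collar 482 zmed 52.0 rect [array([421.8, 257.4]), array([40. , 39.2]), np.float64(87.3)]
stand 4532 zmed 44.2 rect [array([461.2, 254.7]), array([ 60.3, 150.6]), np.float64(86.1)]
black 961 zmed 117.9 rect [array([500.9, 252. ]), array([25.7, 25.7]), np.float64(85.7)]
grip 930 zmed 117.5 rect [array([421.5, 257.2]), array([26.2, 26.6]), np.float64(87.2)]
0.61 [253. 157.] 1400 [422.57165262 257.22709051] ((421.5970764160156, 257.41448974609375), (25.234560012817383, 25.894351959228516), 84.44122314453125)
```

Call:
{"api": "send_rows", "payload": {"targets": [[[0, 0, 0, 0.108, 0.004, -0.155, -1], [0, 0, 0, 0, 0, -0.2, -1], [0, 0, 0, 0, 0, -0.2, -1], [0, 0, 0, 0, 0, -0.2, -1], [0, 0, 0, 0, 0, 0, -1], [0, 0, 0, 0, 0, 0, 1], [0, 0, 0, 0, 0, 0, 1], [0, 0, 0, 0, 0, 0, 1], [0, 0, 0, 0, 0, 0, 1], [0, 0, 0, 0, 0, 0, 1], [0, 0, 0, 0, 0, 0, 1]]], "grip_force": 50}}

```text
time_s: 6.2
ee_pos: [421.5, 258.8, 69.5]
ee_rot: [-180.0, -0.0, -4.6]
force: [0.5, -0.2, -0.5]
gripper_width: 46.0
gripper_force: 0.0
```

Call:
{"api": "send_rows", "payload": {"targets": [[[0, 0, 0, 0, 0, 0, 1], [0, 0, 0, 0, 0, 0, 1], [0, 0, 0, 0, 0, 0, 1], [0, 0, 0, 0, 0, 0, 1], [0, 0, 0, 0, 0, 0, 1], [0, 0, 0, 0, 0, 0, 1]]]}}

```text
time_s: 6.8
ee_pos: [421.3, 258.5, 68.9]
ee_rot: [180.0, 0.0, -4.6]
force: [-0.5, -0.7, -0.3]
gripper_width: 25.8
gripper_force: 50.0
```

Call:
{"api": "send_rows", "payload": {"targets": [[[0, 0, 0, 0, 0, 0.06, 1], [0, 0, 0, 0, 0, 0.12, 1], [0, 0, 0, 0, 0, 0.2, 1], [0, 0, 0, 0, 0, 0.22, 1], [0, 0, 0, 0.018, -0.15, 0.08, 1], [0, 0, 0, 0.018, -0.23, 0, 1], [0, 0, 0, 0.018, -0.23, 0, 1], [0, 0, 0, 0.018, -0.23, 0, 1], [0, 0, 0, 0.018, -0.23, 0, 1], [0, 0, 0, 0.018, -0.23, 0, 1], [0, 0, 0, 0.018, -0.23, 0, 1], [0, 0, 0, 0.018, -0.23, 0, 1]]]}}

```text
time_s: 8.0
ee_pos: [450.1, -95.3, 205.9]
ee_rot: [180.0, -0.1, -4.6]
force: [0.9, 0.9, -0.7]
gripper_width: 26.1
gripper_force: 50.0
```

Call:
{"api": "send_rows", "payload": {"targets": [[[0, 0, -0.0033, 0.015, -0.2, 0, 1], [0, 0, -0.0033, 0.015, -0.2, 0, 1], [0, 0, -0.0033, 0.015, -0.2, 0, 1], [0, 0, -0.0033, 0.015, -0.2, 0, 1], [0, 0, -0.0033, 0.015, -0.2, 0, 1], [0, 0, 0, 0, 0, 0, 1], [0, 0, 0, 0, 0, 0, 1]]]}}

```text
time_s: 8.7
ee_pos: [464.9, -293.9, 205.1]
ee_rot: [-180.0, 0.0, -6.2]
force: [-0.1, 1.2, -1.3]
gripper_width: 25.7
gripper_force: 50.0
```

Run:
```python
from h import *
s,im,d=grab("wrist"); save("w4.png",im); P=cloud("wrist",s,d)
print(s["time_s"],s["ee_pos"],s["ee_rot"])
for c,r,lo,hi,t in [((535,-298),(80,80),3,13,"plate"),((535,-298),(80,80),20,30,"deck"),((535,-298),(80,80),60,68,"vials")]: rect(P,c,r,lo,hi,t)
x,y,z=s["ee_pos"]
rect(P,(x,y),(40,40),z+35,z+60,"top"); rect(P,(x,y),(35,35),z-20,z-11,"collar")
r=optics.place_of("wrist","socket_mouth")[0]; print(r["conf"],r["at"],onz("wrist",s,r["at"],49))
```

```text
8.7 [ 464.88243331 -293.88442077  205.10546026] [-1.79966205e+02  1.71887098e-02 -6.22575680e+00]
plate 2513 zmed 7.1 rect [array([ 534.1, -298.5]), array([130.4, 120. ]), np.float64(83.8)]
deck 5363 zmed 25.1 rect [array([ 534.2, -298.5]), array([104.5, 112.8]), np.float64(83.6)]
vials 1481 zmed 63.1 rect [array([ 534.6, -298.6]), array([ 86.2, 101. ]), np.float64(83.5)]
top 3528 zmed 253.3 rect [array([ 464.7, -294.1]), array([48.8, 36.4]), np.float64(83.8)]
collar 949 zmed 188.1 rect [array([ 479.2, -295.2]), array([39.5, 12.5]), np.float64(83.3)]
0.88 [252.1, 115.0] [[ 529.5606956  -296.34712674   49.        ]]
```

View pics/w4.png

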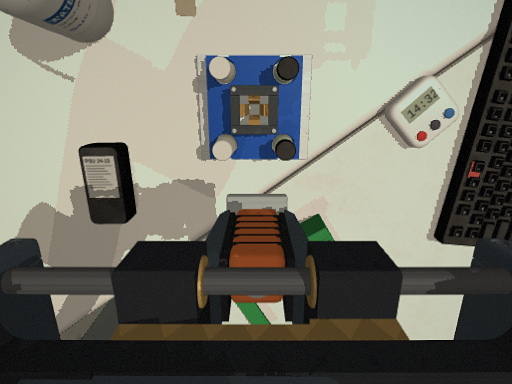

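The wrist view shows the carrier with four standing vials (222,68), (287,68), (222,148), (285,148), the socket at (253,108), and the orange handle held in the fingers (255,250).

Call:
{"api": "send_rows", "payload": {"targets": [[[0, 0, 0, 0.172, -0.012, 0, 1], [0, 0, 0, 0.172, -0.012, 0, 1], [0, 0, 0, 0, 0, 0, 1], [0, 0, 0, 0, 0, -0.15, 1], [0, 0, 0, 0, 0, -0.2, 1], [0, 0, 0, 0, 0, -0.15, 1], [0, 0, 0, 0, 0, -0.07, 1], [0, 0, 0, 0, 0, 0, 1], [0, 0, 0, 0, 0, 0, 1]]]}}

```text
time_s: 9.7
ee_pos: [533.5, -297.2, 91.6]
ee_rot: [-180.0, 0.1, -6.1]
force: [-0.1, -0.2, -1.2]
gripper_width: 25.6
gripper_force: 50.0
```

Call:
{"api": "send_rows", "payload": {"targets": [[[0, 0, 0, 0, -0.004, -0.02, 1], [0, 0, 0, 0, 0, -0.02, 1], [0, 0, 0, 0, 0, -0.01, 1], [0, 0, 0, 0, 0, -0.01, 1], [0, 0, 0, 0, 0, 0, 1]]], "grip_force": 60}}

```text
time_s: 10.2
ee_pos: [533.9, -298.4, 79.7]
ee_rot: [-179.9, 0.0, -6.1]
force: [-1.5, 4.2, 5.0]
gripper_width: 25.6
gripper_force: 60.0
```

Call:
{"api": "send_rows", "payload": {"targets": [[[0, 0, 0, 0, 0.004, -0.01, 1], [0, 0, 0, 0, 0, -0.01, 1], [0, 0, 0, 0, 0, -0.01, 1], [0, 0, 0, 0, 0, 0, 1]]]}}

```text
time_s: 10.6
ee_pos: [534.2, -298.3, 74.8]
ee_rot: [180.0, -0.1, -6.1]
force: [-2.4, 2.6, 9.4]
gripper_width: 26.0
gripper_force: 60.0
```

Call:
{"api": "send_rows", "payload": {"targets": [[[0, 0, 0, -0.002, 0.003, -0.01, 1], [0, 0, 0, 0, 0, -0.01, 1], [0, 0, 0, 0, 0, -0.01, 1], [0, 0, 0, 0, 0, 0, 1]]]}}

```text
time_s: 11.0
ee_pos: [534.2, -298.1, 72.9]
ee_rot: [179.9, -0.2, -6.1]
force: [-7.3, 4.7, 30.2]
gripper_width: 26.0
gripper_force: 60.0
```

Call:
{"api": "send_rows", "payload": {"targets": [[[0, 0, 0, 0, 0, -0.01, 1], [0, 0, 0, 0, 0, 0, 1]]]}}

```text
time_s: 11.2
ee_pos: [534.3, -298.2, 72.8]
ee_rot: [179.9, -0.3, -6.1]
force: [-10.0, 6.0, 40.2]
gripper_width: 25.9
gripper_force: 60.0
```

Run:
```python
from h import *
s,im,d=grab("wrist"); P=cloud("wrist",s,d); x,y,z=s["ee_pos"]
print(s["time_s"],s["ee_pos"],s["force"],s["torque"])
rect(P,(x,y),(42,42),52,62,"collar"); rect(P,(x,y),(42,42),45,52,"tower"); rect(P,(x,y),(90,90),20,30,"deck"); rect(P,(x,y),(75,75),60,68,"vials")
cv2.imwrite("pics/w5.png",cv2.resize(im[120:384,130:380,::-1],(750,600)[:2] if 0 else (568,600),interpolation=3))
```

```text
11.2 [ 534.31005805 -298.15752403   72.84858898] [-10.00150312   6.02690926  40.19001355] [1.74111936 2.49561199 0.11289086]
collar 1066 zmed 56.0 rect [array([ 558.6, -299.2]), array([35.3, 81.5]), np.float64(0.2)]
tower 874 zmed 48.1 rect [array([ 559.6, -300.3]), array([50.1, 37.9]), np.float64(84.9)]
deck 7006 zmed 25.2 rect [array([ 549.2, -299.3]), array([104.3,  82. ]), np.float64(83.9)]
vials 2027 zmed 63.1 rect [array([ 564. , -300.8]), array([86.7, 40.1]), np.float64(83.9)]
```

View pics/w5.png

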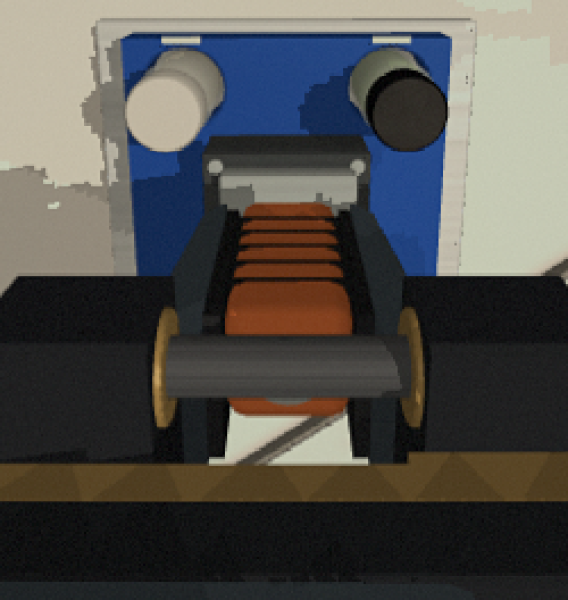

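The view shows the collar resting on the socket tower (crop px 285,185) with vials upright; the depth difference of 7.9 mm equals the collar's thickness, so it is flush. Now relieve the press and lift gently.

Call:
{"api": "send_rows", "payload": {"targets": [[[0, 0, 0, 0, 0, 0.018, 1], [0, 0, 0, 0, 0, 0.018, 1], [0, 0, 0, 0, 0, 0.01, 1], [0, 0, 0, 0, 0, 0.02, 1], [0, 0, 0, 0, 0, 0.04, 1], [0, 0, 0, 0, 0, 0.06, 1], [0, 0, 0, 0, 0, 0.06, 1], [0, 0, 0, 0, 0, 0.04, 1], [0, 0, 0, 0, 0, 0.02, 1], [0, 0, 0, 0, 0, 0, 1]]]}}

```text
time_s: 12.25
ee_pos: [533.9, -297.8, 123.1]
ee_rot: [180.0, -0.1, -6.1]
force: [0.5, 0.2, -3.6]
gripper_width: 25.8
gripper_force: 60.0
```

```bash
cat > lk.py <<'E'
from h import *
s,im,d=grab("wrist"); P=cloud("wrist",s,d); x,y,z=s["ee_pos"]
print(s["time_s"],s["ee_pos"],s["ee_rot"],s["force"],s["gripper_width"])
b=z-72.9
for lo,hi,t in ((3,13,"plate"),(20,30,"deck"),(45,52,"tower"),(53,58.5,"collar"),(60,68,"vials")): rect(P,(x+20,y),(80,80) if t not in("tower","collar") else (30,30),lo+b,hi+b,t)
c,sn=np.cos(np.deg2rad(s["ee_rot"][2])),np.sin(np.deg2rad(s["ee_rot"][2]))
u=(P[...,0]-x)*c+(P[...,1]-y)*sn; v=-(P[...,0]-x)*sn+(P[...,1]-y)*c
m=(np.abs(u)<70)&(np.abs(v)<60)&(np.abs(P[...,2]-25-b)<7)
A=np.c_[u[m],v[m],np.ones(m.sum())]; co=np.linalg.lstsq(A,P[...,2][m],rcond=None)[0]; print("tilt deg u,v",np.rad2deg(co[:2]).round(2),"z",co[2].round(1),"b",round(b,1))
E
python3 lk.py
```

```text
12.25 [ 533.92644042 -297.84623253  123.13634869] [ 1.79955707e+02 -8.76432936e-02 -6.12248247e+00] [ 0.47770209  0.16413275 -3.64122067] 25.8050635158084
plate 3402 zmed 57.3 rect [array([ 546.1, -298.7]), array([130.5,  94.7]), np.float64(83.9)]
deck 6978 zmed 75.3 rect [array([ 548.6, -299. ]), array([104.5,  82.3]), np.float64(83.9)]
tower 890 zmed 98.3 rect [array([ 560.4, -299.5]), array([51.8, 40.9]), np.float64(83.5)]
collar 954 zmed 106.2 rect [array([ 561.5, -299.9]), array([51.7, 38.9]), np.float64(83.5)]
vials 2037 zmed 113.3 rect [array([ 563.8, -300.8]), array([86.8, 40. ]), np.float64(84.0)]
tilt deg u,v [-0.09 -0.  ] z 75.4 b 50.2
```

Level and held (force −3.6 N). Carry it over the brick to in front of the dock.

Call:
{"api": "send_rows", "payload": {"targets": [[[0, 0, 0.0019, -0.005, 0.0235, 0.02, 1], [0, 0, 0.0038, -0.01, 0.047, 0.02, 1], [0, 0, 0.0056, -0.015, 0.0706, 0.02, 1], [0, 0, 0.0075, -0.0201, 0.0941, 0.02, 1], [0, 0, 0.0075, -0.0201, 0.0941, 0.02, 1], [0, 0, 0.0075, -0.0201, 0.0941, 0, 1], [0, 0, 0.0075, -0.0201, 0.0941, 0, 1], [0, 0, 0.0075, -0.0201, 0.0941, 0, 1], [0, 0, 0.0075, -0.0201, 0.0941, 0, 1], [0, 0, 0.0075, -0.0201, 0.0941, 0, 1], [0, 0, 0.0075, -0.0201, 0.0941, 0, 1], [0, 0, 0.0075, -0.0201, 0.0941, 0, 1]]]}}

```text
time_s: 13.5
ee_pos: [490.7, -98.3, 142.1]
ee_rot: [-180.0, 0.0, 1.0]
force: [-0.3, 0.0, -3.8]
gripper_width: 25.7
gripper_force: 60.0
```

Call:
{"api": "send_rows", "payload": {"targets": [[[0, 0, 0.0075, -0.0201, 0.0941, 0, 1], [0, 0, 0.0075, -0.0201, 0.0941, 0, 1], [0, 0, 0.0075, -0.0201, 0.0941, 0, 1], [0, 0, 0.0075, -0.0201, 0.0941, 0, 1], [0, 0, 0.0075, -0.0201, 0.0941, 0, 1], [0, 0, 0.0075, -0.0201, 0.0941, 0, 1], [0, 0, 0.0075, -0.0201, 0.0941, 0, 1], [0, 0, 0.0075, -0.0201, 0.0941, 0, 1], [0, 0, 0.0075, -0.0201, 0.0941, 0, 1], [0, 0, 0.0056, -0.015, 0.0706, 0, 1], [0, 0, 0.0038, -0.01, 0.047, 0, 1], [0, 0, 0.0019, -0.005, 0.0235, 0, 1]]]}}

```text
time_s: 14.7
ee_pos: [448.6, 98.6, 142.2]
ee_rot: [180.0, 0.0, 8.2]
force: [-0.1, 0.1, -4.6]
gripper_width: 25.6
gripper_force: 60.0
```

Call:
{"api": "send_rows", "payload": {"targets": [[[0, 0, 0, 0, 0, 0, 1], [0, 0, 0, 0, 0, 0, 1]]]}}

```text
time_s: 14.9
ee_pos: [449.2, 97.3, 142.2]
ee_rot: [180.0, -0.0, 8.1]
force: [-0.6, -0.1, -4.2]
gripper_width: 25.7
gripper_force: 60.0
```

```bash
cat >> lk.py <<'E'
a=np.deg2rad(8.1); ex=np.array([np.cos(a),np.sin(a)]); ey=np.array([-ex[1],ex[0]]); H=np.array([612.6,121.3])
q=P.reshape(-1,3); q=q[np.isfinite(q).all(1)]; uv=(q[:,:2]-H)@np.c_[ex,ey]
for u0 in (-40,-20,0,20):
    k=uv[(uv[:,0]>u0)&(uv[:,0]<u0+20)&(q[:,2]>17)&(q[:,2]<24.5)&(np.abs(uv[:,1])<90)][:,1]
    print("lip",u0,[(np.percentile(sg*k[sg*k>0],2)*sg).round(1) if (sg*k>0).sum()>5 else None for sg in(1,-1)],end="; ")
k=uv[(q[:,2]>42)&(q[:,2]<52)&(np.abs(uv[:,1])<60)&(uv[:,0]>40)&(uv[:,0]<90)][:,0]; print("wallface",np.percentile(k,[2,50]) if len(k) else None)
print("TCP in dock",(np.array([x,y])-H)@np.c_[ex,ey], "yaw-8.1=",s["ee_rot"][2]-8.1)
save(f"l{s['time_s']:.2f}.png",im)
E
python3 lk.py
```

```text
14.9 [449.23966881  97.28592851 142.17665008] [ 1.79971119e+02 -5.67873436e-03  8.06195151e+00] [-0.55502953 -0.14681255 -4.18278631] 25.710556407134387
plate 3401 zmed 76.3 rect [array([461.1,  99.6]), array([ 94.8, 130.7]), np.float64(8.1)]
deck 6970 zmed 94.4 rect [array([463.6,  99.8]), array([ 82.2, 104.5]), np.float64(8.0)]
tower 868 zmed 117.4 rect [array([475.3, 101.1]), array([40.6, 51. ]), np.float64(8.1)]
collar 937 zmed 125.3 rect [array([475.3,  99.4]), array([38.3, 48.6]), np.float64(11.1)]
vials 2052 zmed 132.3 rect [array([479.1, 101.6]), array([39.9, 87.1]), np.float64(8.2)]
tilt deg u,v [-0.2  -0.02] z 94.5 b 69.3
lip -40 [np.float64(57.2), np.float64(-57.3)]; lip -20 [np.float64(57.2), np.float64(-57.4)]; lip 0 [None, None]; lip 20 [None, None]; wallface None
TCP in dock [-165.11420486   -0.75682697] yaw-8.1= -0.03804848590280052
```

Call:
{"api": "send_rows", "payload": {"targets": [[[0, 0, 0, 0, 0.001, -0.03, 1], [0, 0, 0, 0, 0, -0.06, 1], [0, 0, 0, 0, 0, -0.06, 1], [0, 0, 0, 0, 0, -0.06, 1], [0, 0, 0, 0, 0, -0.06, 1], [0, 0, 0, 0, 0, -0.04, 1], [0, 0, 0, 0, 0, -0.02, 1], [0, 0, 0, 0, 0, -0.01, 1], [0, 0, 0, 0, 0, 0, 1], [0, 0, 0, 0, 0, 0, 1]]]}}

```text
time_s: 15.95
ee_pos: [449.6, 97.8, 74.6]
ee_rot: [180.0, -0.1, 8.1]
force: [-1.0, 0.5, -5.7]
gripper_width: 25.7
gripper_force: 60.0
```

Call:
{"api": "send_rows", "payload": {"targets": [[[0, 0, 0, 0, 0, -0.005, 1], [0, 0, 0, 0, 0, -0.002, 1], [0, 0, 0, 0, 0, 0, 1]]]}}

```text
time_s: 16.25
ee_pos: [449.4, 97.8, 73.0]
ee_rot: [180.0, -0.0, 8.1]
force: [-0.2, 0.2, -4.6]
gripper_width: 25.8
gripper_force: 60.0
```

Call:
{"api": "send_rows", "payload": {"targets": [[[0, 0, 0, 0, 0, -0.004, 1], [0, 0, 0, 0, 0, 0, 1]]]}}

```text
time_s: 16.45
ee_pos: [449.4, 97.8, 72.9]
ee_rot: [180.0, -0.0, 8.1]
force: [-1.9, 0.3, 5.2]
gripper_width: 25.4
gripper_force: 60.0
```

```bash
python3 lk.py
```

```text
16.45 [449.39328063  97.83508951  72.91418219] [ 1.79995656e+02 -3.69433046e-02  8.07039664e+00] [-1.94828986  0.32437038  5.21589462] 25.431442218680825
plate 3413 zmed 7.1 rect [array([477.5,  94.6]), array([125.3, 145.7]), np.float64(7.9)]
deck 6974 zmed 25.2 rect [array([481.9,  88.5]), array([114.9, 133.1]), np.float64(7.8)]
tower 888 zmed 48.2 rect [array([475.6, 101.6]), array([40.7, 51. ]), np.float64(8.3)]
collar 936 zmed 56.0 rect [array([475.7,  99.7]), array([38. , 49.3]), np.float64(11.9)]
vials 2050 zmed 63.1 rect [array([479.1, 102.7]), array([39.6, 86.4]), np.float64(8.1)]
tilt deg u,v [-0.14 -0.02] z 25.2 b 0.0
lip -40 [np.float64(57.1), np.float64(-57.3)]; lip -20 [None, None]; lip 0 [None, None]; lip 20 [None, None]; wallface None
TCP in dock [-164.88474807   -0.23478869] yaw-8.1= -0.029603359136517682
```

Call:
{"api": "send_rows", "payload": {"targets": [[[0, 0, 0, 0.025, 0.0035, 0.002, 1], [0, 0, 0, 0.0495, 0.007, 0, 1], [0, 0, 0, 0.0495, 0.007, 0, 1], [0, 0, 0, 0.0495, 0.007, 0, 1], [0, 0, 0, 0.0495, 0.007, 0, 1], [0, 0, 0, 0.0495, 0.007, 0, 1], [0, 0, 0, 0.025, 0.0036, 0, 1], [0, 0, 0, 0, 0, 0, 1]]]}}

```text
time_s: 17.3
ee_pos: [508.0, 106.1, 73.0]
ee_rot: [180.0, 0.1, 8.1]
force: [-4.0, -1.2, 5.5]
gripper_width: 26.0
gripper_force: 60.0
```

```bash
python3 lk.py
```

```text
17.3 [507.97970978 106.08388693  72.99468914] [1.79993218e+02 1.31560101e-01 8.06003697e+00] [-3.95820587 -1.24242489  5.45532663] 26.03096686651878
plate 3508 zmed 7.1 rect [array([520.1, 105.3]), array([ 94.9, 154.7]), np.float64(8.0)]
deck 8405 zmed 25.0 rect [array([541.2, 107.1]), array([133.2, 157.9]), np.float64(0.1)]
tower 877 zmed 48.1 rect [array([534.2, 109.2]), array([41., 52.]), np.float64(7.9)]
collar 932 zmed 56.0 rect [array([534. , 108.4]), array([38.1, 50.3]), np.float64(12.2)]
vials 2039 zmed 63.1 rect [array([537.4, 110.8]), array([39.8, 86.4]), np.float64(8.0)]
tilt deg u,v [-0.55  0.04] z 25.3 b 0.1
lip -40 [np.float64(57.1), np.float64(-57.1)]; lip -20 [np.float64(57.1), np.float64(-57.3)]; lip 0 [np.float64(57.2), np.float64(-57.3)]; lip 20 [np.float64(57.2), np.float64(-57.2)]; wallface None
TCP in dock [-105.72053148   -0.32318414] yaw-8.1= -0.03996302582887523
```

Call:
{"api": "send_rows", "payload": {"targets": [[[0, 0, 0, 0.025, 0.0035, 0.002, 1], [0, 0, 0, 0.0495, 0.007, 0, 1], [0, 0, 0, 0.0495, 0.007, 0, 1], [0, 0, 0, 0.0495, 0.007, 0, 1], [0, 0, 0, 0.0495, 0.007, 0, 1], [0, 0, 0, 0.025, 0.0035, 0, 1]]]}}

```text
time_s: 17.95
ee_pos: [558.7, 113.2, 73.0]
ee_rot: [180.0, 0.1, 8.1]
force: [-7.1, -1.4, 8.1]
gripper_width: 25.5
gripper_force: 60.0
```

Call:
{"api": "send_rows", "payload": {"targets": [[[0, 0, 0, 0.025, 0.0035, 0, 1], [0, 0, 0, 0.0495, 0.007, 0, 1], [0, 0, 0, 0.0495, 0.007, 0, 1], [0, 0, 0, 0.0495, 0.007, 0, 1], [0, 0, 0, 0.025, 0.0035, 0, 1]]]}}

```text
time_s: 18.45
ee_pos: [598.3, 118.8, 73.0]
ee_rot: [180.0, 0.1, 8.1]
force: [-6.2, -1.2, 8.0]
gripper_width: 25.4
gripper_force: 60.0
```

```bash
python3 lk.py
```

```text
18.45 [598.25005021 118.82869514  72.97958191] [1.79997200e+02 7.10934958e-02 8.05795985e+00] [-6.18684497 -1.15568894  8.01884341] 25.371072257547247
plate 1850 zmed 7.1 rect [array([609.9, 121.2]), array([ 95. , 118.7]), np.float64(8.0)]
deck 10802 zmed 24.6 rect [array([622. , 122.7]), array([105.2, 158.8]), np.float64(8.0)]
tower 882 zmed 48.0 rect [array([624.3, 122.2]), array([40.8, 51.5]), np.float64(8.2)]
collar 932 zmed 56.0 rect [array([624.3, 120.9]), array([38.1, 50. ]), np.float64(12.0)]
vials 2043 zmed 63.0 rect [array([627.8, 123.5]), array([39.6, 86.4]), np.float64(8.1)]
tilt deg u,v [-0.06  0.22] z 24.5 b 0.1
lip -40 [np.float64(39.0), np.float64(-37.6)]; lip -20 [np.float64(31.5), np.float64(-30.9)]; lip 0 [np.float64(6.9), np.float64(-6.7)]; lip 20 [np.float64(3.9), np.float64(-3.0)]; wallface [61.20230613 69.13786583]
TCP in dock [-14.55499968  -0.42472467] yaw-8.1= -0.042040152742670145
```

Call:
{"api": "send_rows", "payload": {"targets": [[[0, 0, 0, 0.03, 0.0042, 0.001, 1], [0, 0, 0, 0.025, 0.0035, 0, 1], [0, 0, 0, 0.01, 0.0014, 0, 1], [0, 0, 0, 0, 0, 0, 1]]]}}

```text
time_s: 18.9
ee_pos: [611.2, 120.6, 73.0]
ee_rot: [180.0, 0.0, 8.1]
force: [-4.5, -0.9, 3.7]
gripper_width: 25.7
gripper_force: 60.0
```

Call:
{"api": "send_rows", "payload": {"targets": [[[0, 0, 0, 0.005, 0.0007, 0, 1], [0, 0, 0, 0.005, 0.0007, 0, 1], [0, 0, 0, 0, 0, 0, 1]]]}}

```text
time_s: 19.2
ee_pos: [612.7, 120.8, 73.0]
ee_rot: [180.0, 0.0, 8.1]
force: [-4.9, -0.8, 3.8]
gripper_width: 26.1
gripper_force: 60.0
```

Call:
{"api": "send_rows", "payload": {"targets": [[[0, 0, 0, 0.005, 0.0007, 0, 1], [0, 0, 0, 0.005, 0.0007, 0, 1], [0, 0, 0, 0, 0, 0, 1]]]}}

```text
time_s: 19.5
ee_pos: [614.8, 121.1, 73.0]
ee_rot: [180.0, 0.0, 8.1]
force: [-3.9, -1.0, 4.0]
gripper_width: 25.6
gripper_force: 60.0
```

Call:
{"api": "send_rows", "payload": {"targets": [[[0, 0, 0, 0.005, 0.0007, 0, 1], [0, 0, 0, 0.005, 0.0007, 0, 1], [0, 0, 0, 0, 0, 0, 1]]]}}

```text
time_s: 19.8
ee_pos: [616.2, 121.3, 73.0]
ee_rot: [180.0, 0.1, 8.1]
force: [-6.0, -1.0, 5.1]
gripper_width: 25.7
gripper_force: 60.0
```

Call:
{"api": "send_rows", "payload": {"targets": [[[0, 0, 0, 0.005, 0.0007, 0, 1], [0, 0, 0, 0.005, 0.0007, 0, 1], [0, 0, 0, 0, 0, 0, 1]]]}}

```text
time_s: 20.1
ee_pos: [616.5, 121.4, 73.0]
ee_rot: [180.0, 0.3, 8.1]
force: [-10.3, -2.0, 7.3]
gripper_width: 25.6
gripper_force: 60.0
```

```bash
python3 lk.py
```

```text
20.1 [616.45218333 121.39185885  73.02053214] [179.99567383   0.32090205   8.05558991] [-10.29322621  -2.03523996   7.29644279] 25.645726718594396
plate 817 zmed 7.2 rect [array([634.7, 123.9]), array([108.9, 139.9]), np.float64(8.1)]
deck 9782 zmed 24.7 rect [array([638.3, 125. ]), array([101.8, 158.8]), np.float64(8.0)]
tower 889 zmed 48.1 rect [array([642.3, 124.5]), array([40.5, 52.6]), np.float64(9.1)]
collar 927 zmed 55.9 rect [array([642.6, 123. ]), array([37.8, 49.9]), np.float64(12.1)]
vials 2050 zmed 63.0 rect [array([646. , 126.3]), array([39.3, 86.2]), np.float64(8.0)]
tilt deg u,v [0.36 0.23] z 24.4 b 0.1
lip -40 [np.float64(45.9), np.float64(-48.9)]; lip -20 [np.float64(36.5), np.float64(-38.3)]; lip 0 [np.float64(31.2), np.float64(-31.8)]; lip 20 [np.float64(4.3), np.float64(-3.1)]; wallface [48.81506456 69.02706077]
TCP in dock [ 3.82669565 -0.45183494] yaw-8.1= -0.04441009267342544
```

Call:
{"api": "send_rows", "payload": {"targets": [[[0, 0, 0, 0.005, 0.0007, 0, 1], [0, 0, 0, 0.005, 0.0007, 0, 1], [0, 0, 0, 0, 0, 0, 1]]]}}

```text
time_s: 20.45
ee_pos: [616.8, 121.5, 73.1]
ee_rot: [180.0, 0.5, 8.1]
force: [-13.8, -2.0, 12.2]
gripper_width: 25.8
gripper_force: 60.0
```

```bash
python3 lk.py | tail -1; python3 -c "
import cv2,glob,os
f=max(glob.glob('pics/l*.png'),key=os.path.getmtime);i=cv2.imread(f)[20:250,100:410];cv2.imwrite('pics/c1.png',cv2.resize(i,(775,575),interpolation=3))"
```

```text
TCP in dock [ 4.14597286 -0.42834778] yaw-8.1= -0.044424898969765536
```

View pics/c1.png

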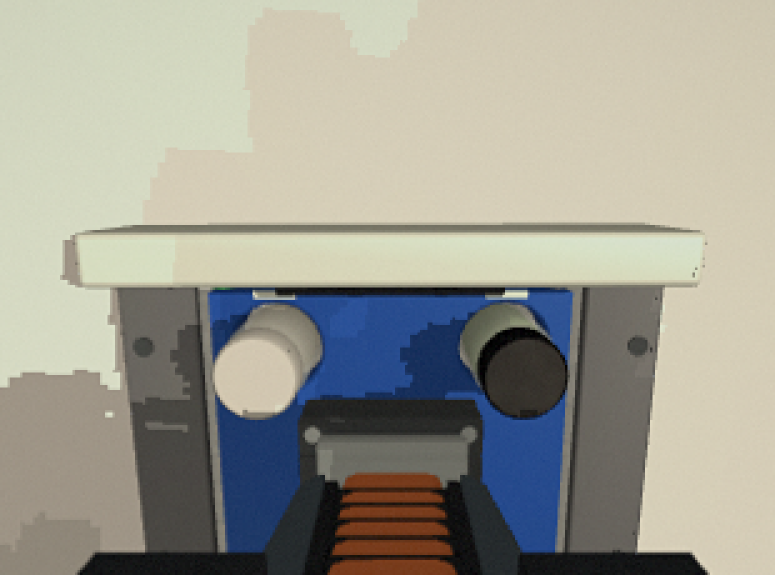

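The view shows the carrier under both lips, its deck meeting the back wall (390,290), with the front vials upright. I'll relax the push, then open and retreat straight up.

Call:
{"api": "send_rows", "payload": {"targets": [[[0, 0, 0, -0.008, -0.0011, 0.001, 1], [0, 0, 0, -0.006, -0.0009, 0, 1], [0, 0, 0, 0, 0, 0, 1]]]}}

```text
time_s: 20.8
ee_pos: [616.5, 121.4, 73.1]
ee_rot: [-180.0, 0.2, 8.1]
force: [-7.2, -1.2, 5.9]
gripper_width: 25.8
gripper_force: 60.0
```

Call:
{"api": "send_rows", "payload": {"targets": [[[0, 0, 0, -0.004, -0.0006, 0.002, 1], [0, 0, 0, 0, 0, 0, 1], [0, 0, 0, 0, 0, 0, -1], [0, 0, 0, 0, 0, 0, -1], [0, 0, 0, 0, 0, 0, -1], [0, 0, 0, 0, 0, 0, -1], [0, 0, 0, 0, 0, 0, -1], [0, 0, 0, 0, 0, 0, -1], [0, 0, 0, 0, 0, 0, -1], [0, 0, 0, 0, 0, 0, -1]]]}}

```text
time_s: 21.8
ee_pos: [617.4, 121.5, 73.6]
ee_rot: [180.0, -0.0, 8.1]
force: [-0.2, 0.7, -0.1]
gripper_width: 87.0
gripper_force: 0.0
```

Call:
{"api": "send_rows", "payload": {"targets": [[[0, 0, 0, 0, 0, 0.05, -1], [0, 0, 0, 0, 0, 0.15, -1], [0, 0, 0, 0, 0, 0.2, -1], [0, 0, 0, 0, 0, 0.2, -1], [0, 0, 0, 0, 0, 0.2, -1], [0, 0, 0, -0.15, -0.02, 0.1, -1], [0, 0, 0, -0.2, -0.03, 0, -1], [0, 0, 0, -0.2, -0.03, 0, -1], [0, 0, 0, 0, 0, 0, -1], [0, 0, 0, 0, 0, 0, -1]]]}}

```text
time_s: 22.8
ee_pos: [507.3, 105.5, 254.9]
ee_rot: [-180.0, -0.2, 8.1]
force: [-0.0, -0.0, 0.1]
gripper_width: 90.7
gripper_force: 0.0
```

Run:
```python
from h import *
s,im,d=grab("wrist"); P=cloud("wrist",s,d); print(s["time_s"],s["ee_pos"])
a=np.deg2rad(8.1); ex=np.array([np.cos(a),np.sin(a)]); ey=np.array([-ex[1],ex[0]]); H=np.array([616,121.6])
Q=P.copy(); Q[...,:2]=(P[...,:2]-H)@np.c_[ex,ey]
rect(Q,(0,0),(70,54),20,30,"deck"); rect(Q,(0,0),(30,30),45,52,"tower"); rect(Q,(0,0),(28,28),53,59,"collar"); rect(Q,(0,0),(25,25),112,130,"top"); rect(Q,(0,0),(60,52),60,67,"vials"); rect(Q,(66,0),(20,90),42,52,"wall")
m=(np.abs(Q[...,1])<50)&(Q[...,0]>45)&(Q[...,0]<75)&(Q[...,2]>28)&(Q[...,2]<44); print("face",np.percentile(Q[...,0][m],[5,50,95]).round(1),m.sum())
t,_,_=grab("scene")[1],0,0
i=im[0:270,110:420]; cv2.imwrite("pics/f1.png",cv2.resize(i[:,:,::-1],(688,599),interpolation=3)); save("f2.png",t)
```

```text
22.8 [507.29891233 105.50742276 254.91477933]
deck 4562 zmed 25.1 rect [array([1.4, 0. ]), array([107.7, 117.2]), np.float64(89.9)]
tower 595 zmed 48.2 rect [array([2.2, 0.7]), array([58.1, 55.3]), np.float64(89.7)]
collar 492 zmed 56.1 rect [array([ 0.1, -0.1]), array([39.6, 39.9]), np.float64(89.9)]
top 787 zmed 122.1 rect [array([ 0.4, -0.4]), array([24.7, 25.6]), np.float64(89.7)]
vials 1212 zmed 63.1 rect [array([-0.7,  0.2]), array([101.4,  86.1]), np.float64(0.2)]
wall 2286 zmed 46.7 rect [array([65.3,  0.3]), array([159.9,  17. ]), np.float64(89.9)]
face [56.9 57.9 59.9] 325
```

View pics/f1.png

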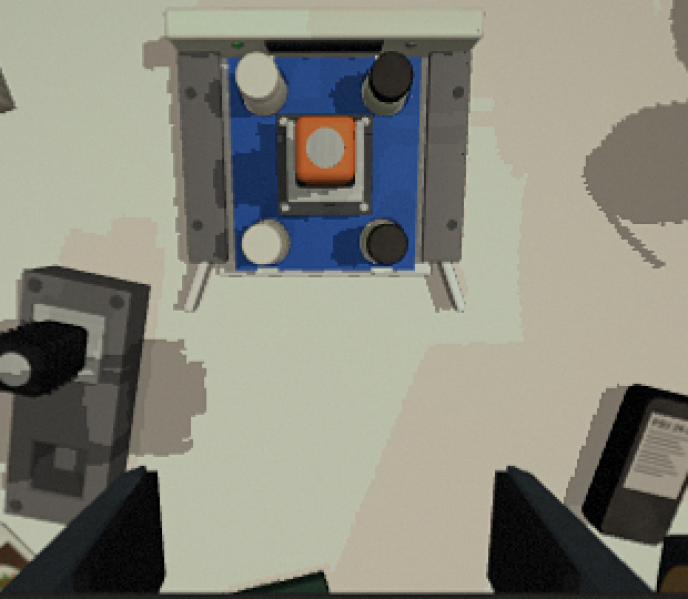

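View pics/f2.png

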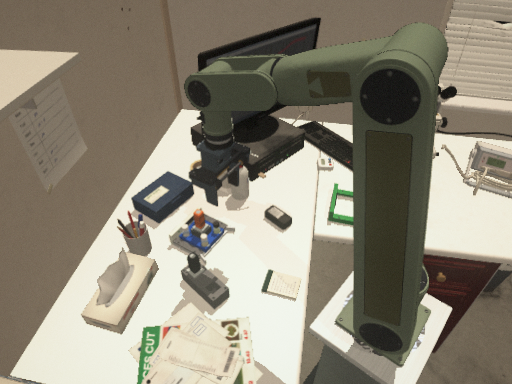

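The wrist view shows the carrier square in the dock against the back wall, all four vials standing (262,80), (390,80), (265,242), (385,242), and the orange handle seated (325,150). The scene view shows the black handle, the brick and the other things where they were.

```bash
python3 -c "
from workcell import env
print(env.job_done())"
```

```text
the job is handed in; nothing more can be done
None
```

The orange handle is seated flush in the carrier's socket, the carrier is in the dock hard against the back wall with all four vials standing, nothing else was moved, and the job was handed in at about 23 s of the 67 s allowed; the call returned no verdict.

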